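# Swap-out at the charging station

## Task

Two battery packs for the cordless grinders are snapped into the chargers on the bench. Take the tall one out by pinching the two release tabs on its sides and lifting it straight up, and stand it upright, gently, in the empty pale metal tray, letting go of it there. Leave the short pack seated in its charger.

Things in the scene. Friction and masses are not known exactly. Their poses are not given: they have to be found in the camera images.
- tall_tabs (a point): Tall black battery pack, 60 (x) x 55 (y) mm foot, 125 high, 0.45 kg, upright. Point: on its centre line midway between its two tabs, 105 above its underside. z up. Each tab: grey pad 30 wide (x), 26 high, centred at this height, outer face 29 out along +y / -y. Pushed in (2 N, rising to 5.5 N) it stops after 6 mm: 46 over both, else pack 40 wide there. Barbs hold the pack until both are fully in.
- short_tabs (a point): Short pack, not to be taken, in the other charger: the same foot, section, tabs and axes as the tall one, but 85 mm high and 0.29 kg. Point: on its centre line midway between its two tabs, 65 mm above its underside.
- charger_a: The grey charger that holds the tall pack, fixed, 90 x 90 mm, 49 mm high; an identical one holds the short pack. Origin: centre of its underside, on the bench; x, y, z as the pack's. Its socket floor, on which the pack stands, is 12 mm above the bench, 37 mm deep; the pack is clear once its underside is above 49 mm.
- tray_in (a point): empty open pale aluminium tray, fixed to the bench, 160 by 140 mm outside (x, y), 35 mm high, walls and floor 5 mm. Point: centre of the inner floor, 5 mm above the bench; z up. A pack standing on this floor has its tab point 105 mm (tall) above it.
Mind the look-alikes: they are no part of the job. Leave any orange or pink look-alike of the part that bears tall_tabs alone.

How it is judged:
By the outcome, as a careful person would: the job done as asked, in the order asked, and still so for the second after the job is handed in, with the robot touching nothing.
It also fails if it takes over 42 s, if anything falls off the work surface, if the arm or the gripper's body presses on something with over 40 N, if the wrist force passes 120 N, or if a joint passes its speed limit or range.

## Robot

A 6-joint arm with a two-finger parallel gripper is mounted at the origin on the work surface. World frame = base frame: x ahead of the robot, y to its left, z up, the work surface at z = 0. Lengths are in m, angles in rad, forces in N, time in s.
With the tool pointing down it reaches from about 0.275 to 0.75 m from the base axis. Payload 10.2 kg.
Tool frame: the origin (TCP) lies between the finger pads; the fingertips stand 22 mm ahead of it and the grasp point (between the pads) lies 3 mm ahead of it (robot.nose_length is the distance from the TCP to the fingertips, in m); z points along the fingers, y is the direction in which the jaws open and shut (so a half turn about z gives the same grasp; the last joint's range is limited). The gripper opens to 85 mm and grips with 20 to 120 N. Pads are 22 mm wide; open, the fingers measure 114 mm over their backs; the gripper's body (76 mm by 85 mm) begins 54 mm behind the grasp point. The pads swing forward as they close: fully open they stand 13 mm farther back than shut.
Start: joints at [-1.337, 0.313, 1.498, -0, 1.331, -0.223], TCP at [0.232, -0.471, 0.253] pointing down, gripper open.
Joint ranges: [-2.94, 2.94], [-0.97, 2.17], [0.19, 2.56], [-1.23, 4.37], [0.02, 3.11], [-2.88, 2.88]. Speed limits (rad/s): [2.39, 2.39, 3.01, 3.14, 3.14, 3.14].

## Interface

Orientations are given as a unit quaternion [w, x, y, z].
In Python, from plant import get_obs, snapshot, camera_info, order, robot gives the robot as it stands.
- The arm moves only by the shell command python3 -m pendant 'ROWS' [FORCE]. ROWS is text: rows parted by semicolons, each of 7 numbers parted by spaces: the shift along the tool's x, y, z in mm, then the turn, a rotation vector about the tool's x, y, z in rad, then the closure, from -1 (fully open) to 1 (shut). A call has 1 to 12 rows; each row is the pose to reach, as a shift and turn from the pose commanded when the call began, along the tool's axes at that moment; what a row does not reach only later rows make up. A row lasts 1/12 s, in which the tool goes at most 41.7 mm and 7.16 degrees, less where a joint would pass 70% of its speed; a pose out of reach is approached as far as the arm can. A call with a gripper value outside its range is refused whole. The fingers move at their own pace and stop on an object; FORCE is the grip in N (left out, the last holds). Time passes only in rows, so rows that repeat a pose let the fingers close. It gives the time, the measured TCP pose, the force and the opening at its end, in the units of the state.
- get_obs(): the state, without advancing time (a new reading comes with each control period).
- snapshot(name): name is "scene" or "top" or "wrist"; returns (picture, depth): 384x512x3 uint8, red, green, blue; 384x512 float32, m along the optical axis (not along the pixel's ray), 0 where there is no reading.
- camera_info(name): a dict with "K" (3x3 intrinsics, pixels), "dist" ([k1, k2, p1, p2, k3] as OpenCV has them; the pictures are not rectified), "rvec" (rotation vector, rad) and "tvec" (3), from world to camera coordinates, as OpenCV has them; the wrist camera has in their place "hand_eye" (4x4, takes a point from camera to tool coordinates, whose origin is the TCP and whose axes are the flange's). Camera axes: x right, y down, z forward; pixel columns grow to the right and rows downward; lengths in m; the calibration is good to about 2 mm. A picture is of the moment at which its call begins: read the wrist's pose just before it. camera_info takes no time and is no camera call.
- order.job_done(): hands the job in, once; it reports no verdict.
The state is a dict: "t": time; "joint_positions": joint angles; "qvel": joint speeds; "tau": joint torques, N m; "eef_pos": TCP position; "orientation": TCP orientation; "contact_force": force on the tool from outside, world axes, zero at the start; "moment": the same for the moment, N m; "grip_width": finger opening in m.
Only numpy, scipy, OpenCV 4.12 (cv2) and the standard library are available. Lean on these libraries where they do the work, as an engineer would, in place of code of your own. Each camera call takes 0.05 s, during which the arm holds its last target.

## Working session

There is one attempt and no reset: what is moved stays moved. The work goes in short steps, Python scripts to look and compute and a shell command to move; the robot and the scene stay as the last step left them, time stands still between calls to the robot, and variables do not carry over. Pictures are saved under pics/ and viewed, and the job is handed in when it is done.

```bash
ls; mkdir -p pics
cat > h.py <<'E'
import numpy as np,cv2
from plant import get_obs,snapshot,camera_info,order,robot
E
python3 - <<'E'
from h import *
for n in("scene","top"):
    p,d=snapshot(n); np.savez(f"pics/{n}0.npz",p=p,d=d); cv2.imwrite(f"pics/{n}0.png",p[:,:,::-1])
    c=camera_info(n); print(n,c)
o=get_obs(); print({k:np.round(v,3) for k,v in o.items()})
print(camera_info("wrist"))
E
```

```text
pics
scene {'K': array([[457.22233664,   0.        , 253.73746854],
       [  0.        , 457.22233664, 186.40003822],
       [  0.        ,   0.        ,   1.        ]]), 'dist': array([-0.1548162,  0.       ,  0.       ,  0.       ,  0.       ]), 'rvec': array([ 1.23503091,  2.45445508, -0.79681653]), 'tvec': array([ 0.32906787, -0.32110677,  1.5177043 ])}
top {'K': array([[409.53693923,   0.        , 255.28198602],
       [  0.        , 409.53693923, 193.54515915],
       [  0.        ,   0.        ,   1.        ]]), 'dist': array([-0.03055214,  0.        ,  0.        ,  0.        ,  0.        ]), 'rvec': array([ 2.17598534, -2.1846651 ,  0.10736131]), 'tvec': array([0.00534899, 0.58020568, 1.17056047])}
{'t': np.float64(0.1), 'joint_positions': array([-1.337,  0.313,  1.498,  0.   ,  1.331, -0.223]), 'qvel': array([ 0.   ,  0.001, -0.002, -0.   ,  0.   , -0.001]), 'tau': array([ 3.0000e-03, -4.1290e+01, -2.6014e+01, -0.0000e+00,  3.0000e-03,
       -0.0000e+00]), 'eef_pos': array([ 0.232, -0.471,  0.253]), 'orientation': array([-0.001,  0.974,  0.226,  0.   ]), 'contact_force': array([-0.746,  0.475,  0.667]), 'moment': array([0.004, 0.008, 0.013]), 'grip_width': np.float64(0.086)}
{'K': array([[325.78878096,   0.        , 256.84184649],
       [  0.        , 325.78878096, 192.81276458],
       [  0.        ,   0.        ,   1.        ]]), 'dist': array([-0.08373255,  0.        ,  0.        ,  0.        ,  0.        ]), 'hand_eye': array([[ 2.56966142e-04, -9.46246580e-01, -3.23446044e-01,
         8.35149294e-02],
       [ 9.99999805e-01,  5.88812213e-05,  6.22205593e-04,
         3.18729466e-04],
       [-5.69715017e-04, -3.23446140e-01,  9.46246411e-01,
        -1.20773740e-01],
       [ 0.00000000e+00,  0.00000000e+00,  0.00000000e+00,
         1.00000000e+00]])}
```

View pics/scene0.png

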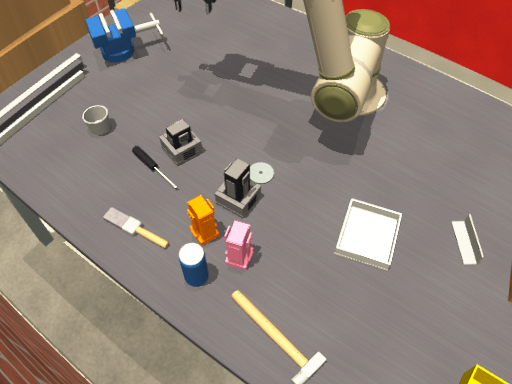

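View pics/top0.png

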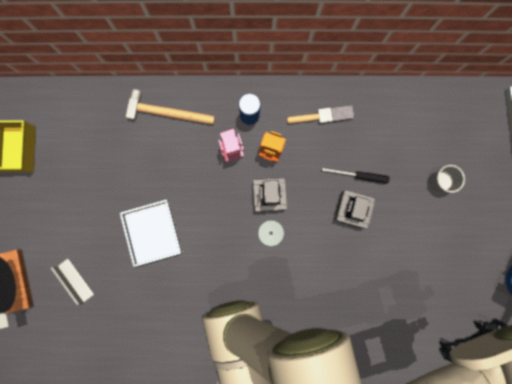

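Candidates: the black packs at scene (238,180), taller, and (180,135), shorter, plus the orange look-alike (203,220) and the pink one (239,245). My choice is the black one at (238,180), which is top (270,193). The tray is at scene (370,233), top (151,233). Next is a close crop and measurement.

```bash
cat >> h.py <<'E'
def pts(n,d):
    c=camera_info(n);R=cv2.Rodrigues(c["rvec"])[0]
    H,W=d.shape;u,v=np.meshgrid(np.arange(W),np.arange(H))
    q=cv2.undistortPoints(np.stack([u,v],-1).reshape(-1,1,2).astype(float),c["K"],c["dist"]).reshape(H,W,2)
    P=np.concatenate([q,np.ones((H,W,1))],-1)*d[...,None]
    return (P-c["tvec"])@R
E
python3 - <<'E'
from h import *
S=np.load("pics/scene0.npz");T=np.load("pics/top0.npz")
a=cv2.resize(S["p"][110:230,140:300],None,fx=4,fy=4,interpolation=cv2.INTER_CUBIC)
b=cv2.resize(T["p"][165:240,240:390],None,fx=5,fy=5,interpolation=cv2.INTER_CUBIC)
cv2.imwrite("pics/c1.png",a[:,:,::-1]);cv2.imwrite("pics/c2.png",b[:,:,::-1])
X=pts("top",T["d"])
Xs=pts("scene",S["d"])
print("bench z",X[290,200],Xs[200,300])
def rect(X,m,name):
    p=X[m][:,:2]*1000
    r=cv2.minAreaRect(p.astype(np.float32));print(name,m.sum(),np.round(r[0],1),np.round(r[1],1),round(r[2],1),"medz",np.median(X[m][:,2]).round(4), "max",X[m][:,2].max().round(4))
U,V=np.meshgrid(np.arange(512),np.arange(384))
def box(u0,u1,v0,v1):return (U>=u0)&(U<=u1)&(V>=v0)&(V<=v1)
for nm,bx in(("tall",box(245,295,170,218)),("short",box(330,382,183,235))):
    z=X[...,2]
    rect(X,bx&(z>.03),nm+" all")
    rect(X,bx&(z>.03)&(z<.056),nm+" charger")
    rect(X,bx&(z>.065),nm+" pack")
    zm=z[bx].max(); rect(X,bx&(z>zm-.012),nm+" top")
rect(X,box(110,190,190,275)&(X[...,2]>.02),"tray")
rect(X,box(110,190,190,275)&(X[...,2]>.028),"trayrim")
bx=box(130,170,210,255);print("tray floor",np.median(X[bx][:,2]))
print("others",[X[...,2][v-8:v+8,u-8:u+8].max() for u,v in((231,145),(272,146),(249,108))],X[145,231],X[146,272])
zz=Xs[...,2];bs=box(210,265,150,215);m=bs&(zz>.07);rect(Xs,m,"scene tall");
m=bs&(zz>.125);rect(Xs,m,"scene talltop")
E
```

```text
bench z [0.29994936 0.16562812 0.00137234] [4.76803344e-01 1.02222411e-01 4.63663381e-04]
tall all 1002 [548.2 -37.3] [ 95.4 153.9] 86.9 medz 0.0523 max 1.2174
tall charger 568 [573.9 -38.4] [95.2 92.9] 3.6 medz 0.0493 max 0.0556
tall pack 431 [537.9 -30.2] [ 62.2 143.2] 78.6 medz 0.1394 max 1.2174
tall top 15 [473.9  14.5] [0. 0.] 0.0 medz 1.2174 max 1.2174
short all 1036 [ 531.3 -160.5] [110.2 351.4] 0.7 medz 0.0524 max 1.2174
short charger 571 [ 532.4 -283. ] [90.9 93.8] 74.8 medz 0.0493 max 0.0552
short pack 443 [ 521.6 -148.8] [ 67.7 333.5] 4.8 medz 0.0982 max 1.2174
short top 10 [473.9  14.5] [0. 0.] 0.0 medz 1.2174 max 1.2174
tray 527 [497. 205.] [160.2 354.2] 15.7 medz 0.0345 max 1.2174
trayrim 437 [497. 205.] [160.2 354.2] 15.7 medz 0.0352 max 1.2174
tray floor 0.00612027905641398
others [np.float64(1.2174097871208287), np.float64(1.2174097871208287), np.float64(1.2174097871208287)] [0.70294971 0.06900323 0.12775327] [ 0.70007619 -0.0417527   0.12703222]
scene tall 778 [857.4 156.4] [742.3  97.1] 37.4 medz 0.126 max 1.0379
scene talltop 403 [856.4 157.6] [742.3  94. ] 37.4 medz 0.1373 max 1.0379
```

View pics/c1.png

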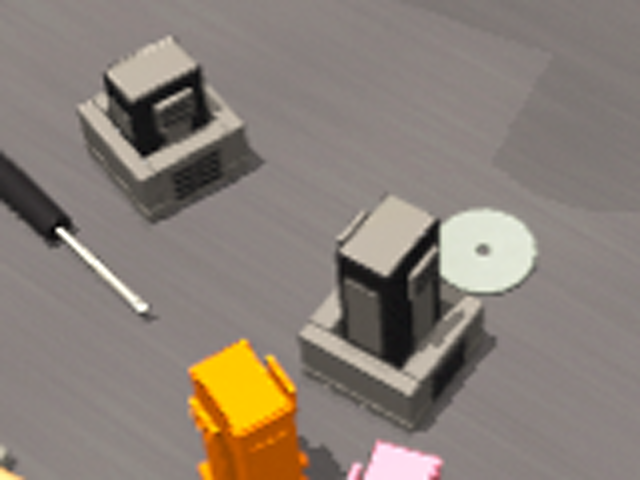

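View pics/c2.png

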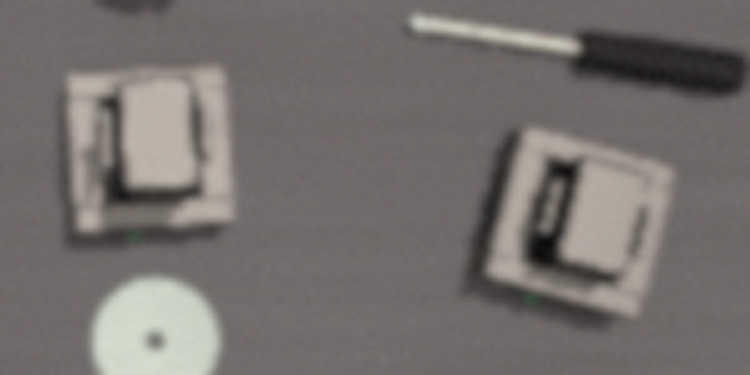

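Run:
```python
from h import *
U,V=np.meshgrid(np.arange(512),np.arange(384))
def box(u0,u1,v0,v1):return (U>=u0)&(U<=u1)&(V>=v0)&(V<=v1)
def rect(X,m,name):
    p=X[m][:,:2]*1000
    r=cv2.minAreaRect(p.astype(np.float32));print(name,m.sum(),np.round(r[0],1),np.round(r[1],1),round(r[2],1),"medz",np.median(X[m][:,2]).round(4), "max",X[m][:,2].max().round(4))
for n,bt,bsh,tr in (("top",box(245,295,170,218),box(330,382,183,235),box(112,188,193,273)),("scene",box(210,250,155,218),box(155,205,112,165),box(330,410,190,275))):
    N=np.load(f"pics/{n}0.npz");X=pts(n,N["d"]);ok=N["d"]>0;z=X[...,2]
    for nm,b in(("tall",bt),("short",bsh)):
        b=b&ok
        rect(X,b&(z>.03)&(z<.056),n+nm+" charger")
        b2=b&(z>.065); 
        rect(X,b2,nm+" pack"); zm=np.percentile(z[b2],90); rect(X,b&(z>zm-.006),nm+" top")
    k=cv2.morphologyEx(((z>.02)&(z<.05)&tr&ok).astype(np.uint8),cv2.MORPH_OPEN,np.ones((1,1)))>0
    rect(X,k,"tray"); rect(X,tr&ok&(z>.03)&(z<.045),"rim")
```

```text
toptall charger 568 [573.9 -38.4] [95.2 92.9] 3.6 medz 0.0493 max 0.0556
tall pack 416 [575.8 -38.2] [61.4 59.1] 4.5 medz 0.1393 max 0.145
tall top 301 [576.1 -37.8] [58.5 39.7] 3.1 medz 0.1401 max 0.145
topshort charger 571 [ 532.4 -283. ] [90.9 93.8] 74.8 medz 0.0493 max 0.0552
short pack 433 [ 532.7 -285. ] [59.3 61.7] 72.9 medz 0.0982 max 0.1057
short top 273 [ 533.3 -284.4] [39.7 59.6] 73.6 medz 0.1001 max 0.1057
tray 499 [468.3 307.1] [160.2 142.1] 15.7 medz 0.0343 max 0.0428
rim 389 [468.3 307.1] [160.2 142.1] 15.7 medz 0.0351 max 0.0428
scenetall charger 495 [578.7 -36.9] [91.7 93.2] 5.4 medz 0.047 max 0.0555
tall pack 807 [629.9 -34.9] [169.   58.9] 0.7 medz 0.1239 max 0.1452
tall top 289 [578.7 -35.9] [60.3 38.4] 2.7 medz 0.1382 max 0.1452
sceneshort charger 507 [ 533.2 -282. ] [97.8 92.8] 73.7 medz 0.0467 max 0.0559
short pack 442 [ 533.8 -281.7] [64.3 62.4] 73.6 medz 0.0942 max 0.1037
short top 220 [ 533.3 -283.3] [42.3 61.1] 71.8 medz 0.0986 max 0.1037
tray 689 [469.5 309.6] [163.9 139.9] 15.6 medz 0.0322 max 0.0404
rim 449 [468.8 309.4] [162.3 139.7] 15.6 medz 0.0338 max 0.0404
```

The crop confirms it. The tall pack's top is at z 0.138 (expected 0.137) and the short one's at 0.098 (0.097). The narrow axis, which carries the tabs, is along y with about 3° yaw. Sizes match, and the tray rim measures 160x141 mm at z 0.035.

```bash
cat >> h.py <<'E'
from scipy.spatial.transform import Rotation as Ro
def tool():
    o=get_obs();q=o["orientation"];return o,o["eef_pos"],Ro.from_quat([q[1],q[2],q[3],q[0]])
def go(p,yaw):
    o,e,R=tool()
    x=np.array([np.cos(np.radians(yaw)),np.sin(np.radians(yaw)),0]);z=np.array([0,0,-1.]);T=Ro.from_matrix(np.stack([x,np.cross(z,x),z],1))
    print("shift",np.round(R.inv().apply(np.array(p)-e)*1000,1),"rot",np.round((R.inv()*T).as_rotvec(),4),"t",o["t"],"f",np.round(o["contact_force"],1),"w",o["grip_width"].round(4),"e",np.round(e,4))
E
python3 -c "
from h import *
go([.5765,-.0375,.25],3.2)"
```

```text
Traceback (most recent call last):
  File "h.py", line 15, in go
    print("shift",np.round(R.inv().apply(np.array(p)-e)*1000,1),"rot",np.round((R.inv()*T).as_rotvec(),4),"t",o["t"],"f",np.round(o["contact_force"],1),"w",o["grip_width"].round(4),"e",np.round(e,4))
                                                                                                                                                            ^^^^^^^^^^^^^^^^^^^^^
AttributeError: 'float' object has no attribute 'round'
```

```bash
sed -i 's/o\["grip_width"\].round(4)/round(float(o["grip_width"]),4)/' h.py
python3 -c "
from h import *
go([.5765,-.0375,.25],3.2)"
```

```text
shift [ 500.8 -236.9    3.2] rot [-0.0011 -0.      0.401 ] t 0.1 f [-0.7  0.5  0.7] w 0.0855 e [ 0.2315 -0.471   0.2528]
```

```bash
python3 -m pendant '36 -17 0 0 0 0.03 -1; 72 -34 0 0 0 0.06 -1; 108 -51 0 0 0 0.09 -1; 144 -68 0 0 0 0.12 -1; 180 -85 0 0 0 0.15 -1; 216 -102 1 0 0 0.18 -1; 252 -119 1 0 0 0.21 -1; 288 -136 1 0 0 0.24 -1; 324 -153 2 0 0 0.27 -1; 360 -170 2 0 0 0.3 -1; 396 -187 2 0 0 0.33 -1; 432 -204 2 0 0 0.36 -1' 40; python3 -c "
from h import *
go([.5765,-.0375,.25],3.2)"
```

```text
t: 1.1
eef_pos: [0.5301, -0.0956, 0.2511]
orientation: [-0.0, 0.999, 0.048, -0.0]
contact_force: [0.5, -1.3, 0.0]
grip_width: 0.0853
shift [ 51.7 -53.4   1.1] rot [-0.0002  0.0004  0.0396] t 1.1 f [ 0.5 -1.3  0. ] w 0.0853 e [ 0.5301 -0.0956  0.2511]
```

```bash
python3 -m pendant '25 -26 0 0 0 0.02 -1; 42 -43 1 0 0 0.033 -1; 51.7 -53.4 1 0 0 0.04 -1; 51.7 -53.4 1 0 0 0.04 -1; 51.7 -53.4 1 0 0 0.04 -1'
python3 - <<'E'
from h import *
go([.5765,-.0375,.25],3.2)
o,e,R=tool()
p,d=snapshot("wrist");np.savez("pics/w1.npz",p=p,d=d,e=e,q=R.as_quat());cv2.imwrite("pics/w1.png",p[:,:,::-1])
E
```

```text
t: 1.52
eef_pos: [0.5754, -0.0391, 0.2498]
orientation: [-0.0, 1.0, 0.029, -0.001]
contact_force: [-0.5, -0.2, 1.0]
grip_width: 0.0851
shift [ 1.1 -1.5 -0.2] rot [-0.0001  0.0011  0.0023] t 1.5167 f [-0.5 -0.2  1. ] w 0.0851 e [ 0.5754 -0.0391  0.2498]
```

View pics/w1.png

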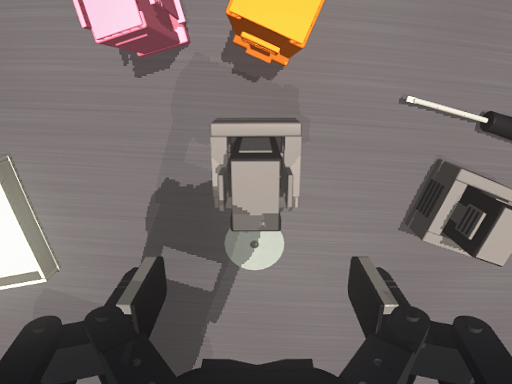

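The wrist view shows the tall pack's top at about (256,190) with a tab on each side (222,190) and (290,190), across the jaw direction. I'll measure its centre from this view.

Run:
```python
from h import *
N=np.load("pics/w1.npz");c=camera_info("wrist");d=N["d"]
H,W=d.shape;u,v=np.meshgrid(np.arange(W),np.arange(H))
q=cv2.undistortPoints(np.stack([u,v],-1).reshape(-1,1,2).astype(float),c["K"],c["dist"]).reshape(H,W,2)
P=np.concatenate([q,np.ones((H,W,1))],-1)*d[...,None]
P=P@c["hand_eye"][:3,:3].T+c["hand_eye"][:3,3]
X=Ro.from_quat(N["q"]).apply(P.reshape(-1,3)).reshape(H,W,3)+N["e"];z=X[...,2]
b=(d>0)&(u>200)&(u<310)&(v>110)&(v<235)
for lo,hi in((.03,.056),(.08,.125),(.08,.145),(.13,.145)):
    m=b&(z>lo)&(z<hi);r=cv2.minAreaRect((X[m][:,:2]*1000).astype(np.float32));print(lo,hi,m.sum(),np.round(r[0],1),np.round(r[1],1),round(r[2],1),np.median(z[m]).round(4))
m=b&(z>.095)&(z<.132); Y=X[m]-[.5765,-.0375,0]
for s in(u<240),(u>272):
    mm=m&s; print("tab",mm.sum(),np.percentile(X[mm],[5,50,95],axis=0).round(4).tolist())
go([.5765,-.0375,.25],3.2)
```

```text
0.03 0.056 3267 [576.9 -38.3] [89.4 91.9] 3.6 0.0489
0.08 0.125 882 [582.5 -37.3] [52.  59.1] 3.1 0.1086
0.08 0.145 5109 [577.9 -37.5] [61.  59.2] 2.9 0.1385
0.13 0.145 3883 [577.2 -37.6] [60.1 57.2] 4.1 0.1389
tab 447 [[0.5624, -0.022, 0.0995], [0.5813, -0.0121, 0.1265], [0.606, -0.0089, 0.1307]]
tab 397 [[0.5657, -0.0663, 0.1029], [0.5837, -0.0631, 0.1279], [0.6079, -0.052, 0.1307]]
shift [ 1.4 -2.2 -0. ] rot [-0.      0.0009  0.0012] t 1.5667 f [0.1 0.5 0.3] w 0.0853 e [ 0.5752 -0.0398  0.25  ]
```

```bash
python3 -m pendant '1.5 -2 20 0 0 0.001 -1; 1.5 -2 40 0 0 0.001 -1; 1.5 -2 60 0 0 0.001 -1; 1.5 -2 80 0 0 0.001 -1;1.5 -2 95 0 0 0.001 -1; 1.5 -2 110 0 0 0.001 -1; 1.5 -2 122 0 0 0.001 -1; 1.5 -2 132 0 0 0.001 -1; 1.5 -2 132 0 0 0.001 -1; 1.5 -2 132 0 0 0.001 -1; 1.5 -2 132 0 0 0.001 -1'
python3 - <<'E'
from h import *
go([.577,-.0376,.1175],3.3)
o,e,R=tool()
p,d=snapshot("wrist");cv2.imwrite("pics/w2.png",p[:,:,::-1])
go([.577,-.0376,.1175],3.3)
E
```

```text
t: 2.48
eef_pos: [0.5772, -0.0378, 0.1192]
orientation: [0.0, 1.0, 0.028, 0.001]
contact_force: [1.0, -0.3, 0.2]
grip_width: 0.0852
shift [-0.2 -0.2  1.7] rot [ 0.0005 -0.0013 -0.0022] t 2.4833 f [ 1.  -0.3  0.2] w 0.0852 e [ 0.5772 -0.0378  0.1192]
shift [-0.3 -0.1  1.8] rot [ 0.0005 -0.0015 -0.0021] t 2.5333 f [-0.1 -0.2  0.2] w 0.0854 e [ 0.5773 -0.0377  0.1193]
```

View pics/w2.png

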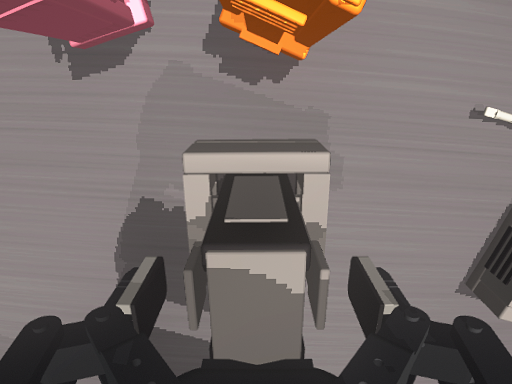

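The fingers at (145,295) and (370,295) straddle the tabs at (195,285) and (318,285), evenly spaced. Closing now.

```bash
python3 -m pendant '0 0 1 0 0 0 0; 0 0 1 0 0 0 0.5; 0 0 1 0 0 0 1; 0 0 1 0 0 0 1; 0 0 1 0 0 0 1; 0 0 1 0 0 0 1; 0 0 1 0 0 0 1; 0 0 1 0 0 0 1; 0 0 1 0 0 0 1;0 0 1 0 0 0 1' 40
python3 - <<'E'
from h import *
p,d=snapshot("wrist");cv2.imwrite("pics/w3.png",p[:,:,::-1])
go([.577,-.0376,.1175],3.3); print(get_obs()["moment"])
E
```

```text
t: 3.37
eef_pos: [0.5775, -0.0374, 0.1192]
orientation: [0.0, 1.0, 0.028, 0.001]
contact_force: [-3.9, 1.4, 12.7]
grip_width: 0.0402
shift [-0.6  0.1  1.7] rot [ 0.001  -0.0023 -0.0015] t 3.4167 f [-3.7  0.5 12.1] w 0.0398 e [ 0.5775 -0.0375  0.1192]
[0.11777783 0.59491056 0.10620108]
```

View pics/w3.png

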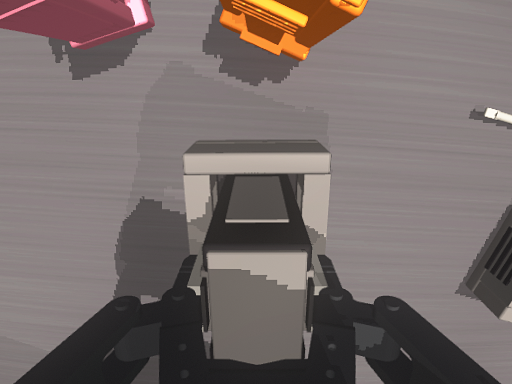

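Opening is 40 mm with 12 N upward, so the pads are gripping the body (40 wide) and not pressing the tabs (46). I'll look closer before lifting.

```bash
cat >> h.py <<'E'
def wpts(d,e,R):
    c=camera_info("wrist");H,W=d.shape;u,v=np.meshgrid(np.arange(W),np.arange(H))
    q=cv2.undistortPoints(np.stack([u,v],-1).reshape(-1,1,2).astype(float),c["K"],c["dist"]).reshape(H,W,2)
    P=np.concatenate([q,np.ones((H,W,1))],-1)*d[...,None]
    P=P@c["hand_eye"][:3,:3].T+c["hand_eye"][:3,3]
    return R.apply(P.reshape(-1,3)).reshape(H,W,3)+e
E
python3 - <<'E'
from h import *
o,e,R=tool()
p,d=snapshot("wrist");X=wpts(d,e,R)
np.savez("pics/w4.npz",p=p,d=d,e=e,q=R.as_quat())
cv2.imwrite("pics/w4.png",cv2.resize(p[230:384,150:360],None,fx=3.8,fy=3.8,interpolation=cv2.INTER_CUBIC)[:,:,::-1])
for u,v in((195,265),(190,280),(193,272),(206,305),(205,290),(206,320),(318,265),(322,280),(310,305),(310,290),(255,300)):print(u,v,X[v,u].round(4) if d[v,u]>0 else None)
p,d=snapshot("scene");cv2.imwrite("pics/s4.png",cv2.resize(p[100:240,160:320],None,fx=4,fy=4,interpolation=cv2.INTER_CUBIC)[:,:,::-1])
E
```

```text
195 265 [ 0.5872 -0.0113  0.1214]
190 280 [ 0.5877 -0.0114  0.1332]
193 272 [ 0.5869 -0.0113  0.1263]
206 305 [ 0.5775 -0.0178  0.1346]
205 290 [ 0.5843 -0.0174  0.1342]
206 320 [ 0.5717 -0.0181  0.1364]
318 265 [ 0.5905 -0.0627  0.122 ]
322 280 [ 0.59   -0.0625  0.1324]
310 305 [ 0.5817 -0.058   0.1371]
310 290 [ 0.5878 -0.0575  0.136 ]
255 300 [ 0.5845 -0.0367  0.1391]
```

View pics/w4.png

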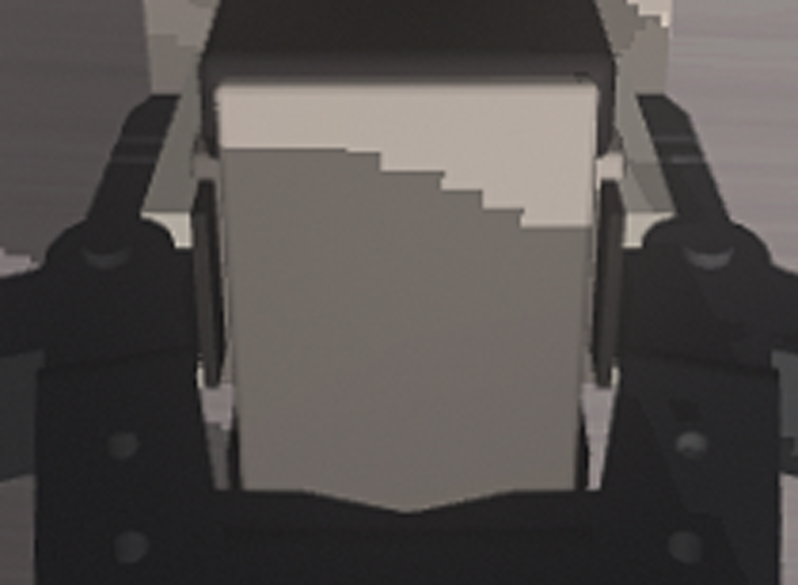

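View pics/s4.png

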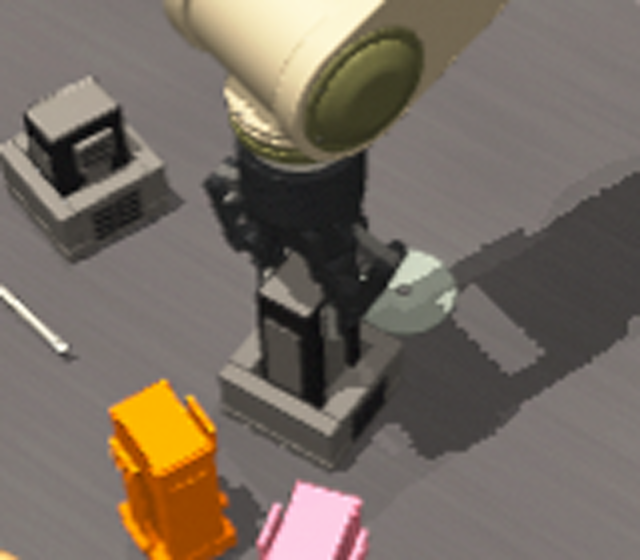

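Run:
```python
from h import *
N=np.load("pics/w4.npz");X=wpts(N["d"],N["e"],Ro.from_quat(N["q"]))
for v in (272,275,285,300,320,330,335,340):
    print(v,[(u,*(X[v,u]*1000).round(0).astype(int),N["p"][v,u].mean().astype(int)) for u in list(range(196,214,2))])
    print(v,[(u,*(X[v,u]*1000).round(0).astype(int),N["p"][v,u].mean().astype(int)) for u in list(range(302,320,2))])
```

```text
272 [(196, np.int64(587), np.int64(-12), np.int64(126), np.int64(100)), (198, np.int64(588), np.int64(-14), np.int64(127), np.int64(100)), (200, np.int64(589), np.int64(-15), np.int64(129), np.int64(89)), (202, np.int64(590), np.int64(-16), np.int64(130), np.int64(104)), (204, np.int64(589), np.int64(-16), np.int64(129), np.int64(104)), (206, np.int64(589), np.int64(-17), np.int64(130), np.int64(101)), (208, np.int64(595), np.int64(-19), np.int64(138), np.int64(96)), (210, np.int64(596), np.int64(-20), np.int64(139), np.int64(108)), (212, np.int64(595), np.int64(-21), np.int64(138), np.int64(107))]
272 [(302, np.int64(597), np.int64(-53), np.int64(138), np.int64(170)), (304, np.int64(597), np.int64(-54), np.int64(139), np.int64(173)), (306, np.int64(598), np.int64(-54), np.int64(139), np.int64(128)), (308, np.int64(592), np.int64(-57), np.int64(131), np.int64(168)), (310, np.int64(592), np.int64(-58), np.int64(131), np.int64(166)), (312, np.int64(592), np.int64(-59), np.int64(130), np.int64(166)), (314, np.int64(591), np.int64(-60), np.int64(129), np.int64(95)), (316, np.int64(591), 
[... 7802 characters left out ...]
(-2), np.int64(-1), np.int64(114)), (212, np.int64(563), np.int64(-21), np.int64(138), np.int64(58))]
340 [(302, np.int64(559), np.int64(-58), np.int64(131), np.int64(62)), (304, np.int64(435), np.int64(-91), np.int64(-1), np.int64(115)), (306, np.int64(435), np.int64(-92), np.int64(-1), np.int64(130)), (308, np.int64(436), np.int64(-94), np.int64(0), np.int64(132)), (310, np.int64(596), np.int64(-51), np.int64(171), np.int64(104)), (312, np.int64(596), np.int64(-52), np.int64(171), np.int64(34)), (314, np.int64(596), np.int64(-52), np.int64(171), np.int64(37)), (316, np.int64(595), np.int64(-53), np.int64(170), np.int64(37)), (318, np.int64(595), np.int64(-54), np.int64(170), np.int64(37))]
```

The tab ends stick out about 2–3 mm past the pack's side on both sides (they were 9 mm), at z 0.130. So both tabs are pressed under the pads, although the width reads 40 and not 46. I'll lift a little and watch the force.

```bash
python3 -m pendant '0 0 -1 0 0 0 1; 0 0 -2 0 0 0 1; 0 0 -4 0 0 0 1; 0 0 -6 0 0 0 1; 0 0 -8 0 0 0 1; 0 0 -8 0 0 0 1'
python3 - <<'E'
from h import *
go([.577,-.0376,.1175],3.3)
E
```

```text
t: 4.02
eef_pos: [0.577, -0.0373, 0.1254]
orientation: [-0.0, 1.0, 0.028, -0.0]
contact_force: [0.9, -1.1, -4.1]
grip_width: 0.0398
shift [0.  0.3 7.9] rot [-0.0001  0.0001 -0.0018] t 4.0167 f [ 0.9 -1.1 -4.1] w 0.0398 e [ 0.577  -0.0373  0.1254]
```

Wrist load is −4.1 N, about the pack's weight, so it is released. Lifting straight up.

```bash
python3 -m pendant '0 0 -8 0 0 0 1; 0 0 -18 0 0 0 1; 0 0 -28 0 0 0 1; 0 0 -38 0 0 0 1; 0 0 -50 0 0 0 1; 0 0 -62 0 0 0 1; 0 0 -74 0 0 0 1; 0 0 -84 0 0 0 1; 0 0 -90 0 0 0 1; 0 0 -90 0 0 0 1'
python3 - <<'E'
from h import *
p,d=snapshot("scene");cv2.imwrite("pics/s5.png",p[:,:,::-1])
o,e,R=tool()
p,d=snapshot("wrist");cv2.imwrite("pics/w5.png",p[:,:,::-1])
go([.4685,.3085,.215],15.7)
go([.4685,.3085,.215],3.3)
E
```

```text
t: 4.85
eef_pos: [0.5774, -0.0374, 0.2171]
orientation: [0.0, 1.0, 0.028, 0.001]
contact_force: [0.5, -0.2, -4.3]
grip_width: 0.0396
shift [-8.880e+01 -3.513e+02  2.000e-01] rot [-2.000e-04  4.000e-04 -2.182e-01] t 4.95 f [-0.2  0.2 -4.8] w 0.0399 e [ 0.5768 -0.0373  0.2151]
shift [-8.880e+01 -3.513e+02  2.000e-01] rot [-0.0001  0.0004 -0.0018] t 4.95 f [-0.2  0.2 -4.8] w 0.0399 e [ 0.5768 -0.0373  0.2151]
```

View pics/s5.png

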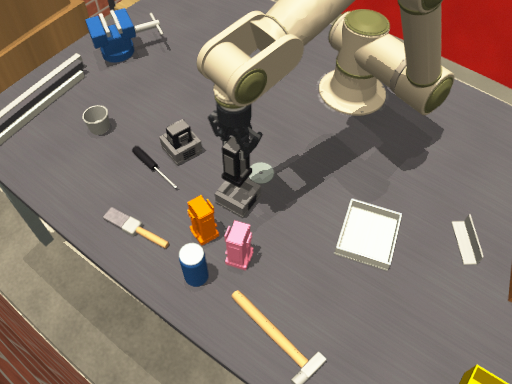

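View pics/w5.png

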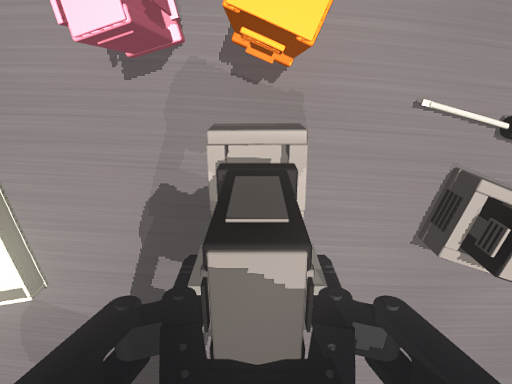

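The scene view shows the pack out of the charger at (236,160), upright in the jaws, and the short pack still seated at (180,135). Moving over the tray.

```bash
python3 -m pendant '-2 -9 0 0 0 -0.006 1; -7 -27 0 0 0 -0.018 1; -14 -55 0 0 0 -0.036 1; -22 -88 0 0 0 -0.055 1; -31 -121 0 0 0 -0.075 1; -39 -154 0 0 0 -0.095 1; -47 -187 0 0 0 -0.116 1; -56 -220 0 0 0 -0.137 1; -64 -253 0 0 0 -0.158 1; -72 -284 0 0 0 -0.178 1; -78 -311 0 0 0 -0.194 1; -83 -330 0 0 0 -0.206 1'; python3 -c "
from h import *
go([.4685,.3085,.215],15.7)"
```

```text
t: 5.95
eef_pos: [0.4739, 0.2902, 0.2147]
orientation: [-0.0, 0.991, 0.132, -0.001]
contact_force: [-0.3, -0.5, -4.9]
grip_width: 0.0398
shift [ -0.4 -19.1  -0.3] rot [-0.0006  0.0013 -0.0093] t 5.95 f [-0.3 -0.5 -4.9] w 0.0398 e [0.4739 0.2902 0.2147]
```

```bash
python3 -m pendant '-1 -12 0 0 0 -0.005 1; -1 -17 0 0 0 -0.008 1; -1 -19 0 0 0 -0.009 1; -1 -19 0 0 0 -0.009 1; -1 -19 0 0 0 -0.009 1'
python3 - <<'E'
from h import *
p,d=snapshot("scene");cv2.imwrite("pics/s6.png",p[150:310,280:480][:,:,::-1].repeat(4,0).repeat(4,1))
o,e,R=tool()
p,d=snapshot("wrist");cv2.imwrite("pics/w6.png",p[:,:,::-1]);X=wpts(d,e,R)
u,v=np.meshgrid(np.arange(512),np.arange(384));m=(d>0)&(X[...,2]>.028)&(X[...,2]<.042)&(v<300);print(np.percentile(X[m],[1,50,99],axis=0).round(3))
go([.4685,.3085,.116],15.7)
E
```

```text
t: 6.37
eef_pos: [0.4702, 0.3047, 0.2152]
orientation: [0.0, 0.991, 0.134, -0.0]
contact_force: [1.1, -0.4, -4.2]
grip_width: 0.0399
[[0.271 0.223 0.028]
 [0.473 0.358 0.035]
 [0.56  0.555 0.04 ]]
shift [-0.6 -4.1 99.3] rot [ 0.0001  0.0001 -0.0047] t 6.4667 f [-0.4 -0.1 -4.2] w 0.0398 e [0.4702 0.3048 0.2153]
```

View pics/s6.png

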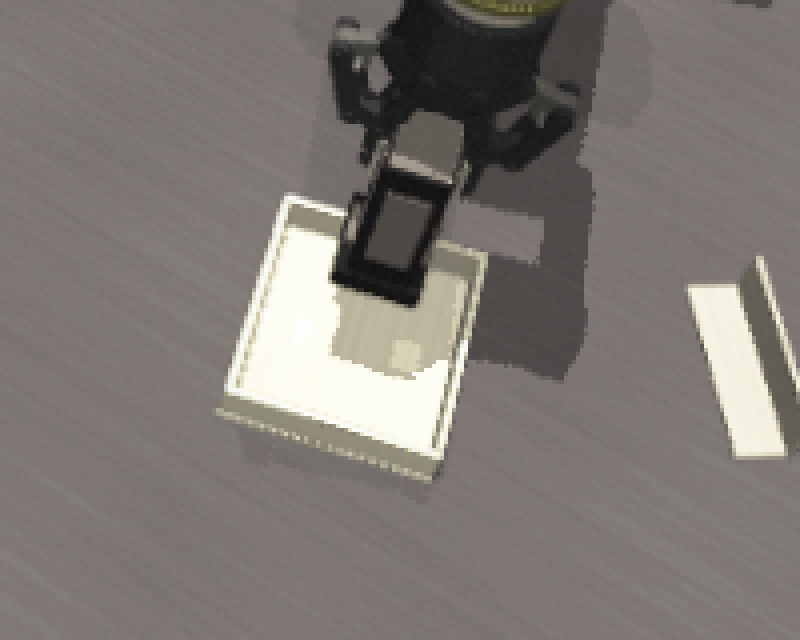

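View pics/w6.png

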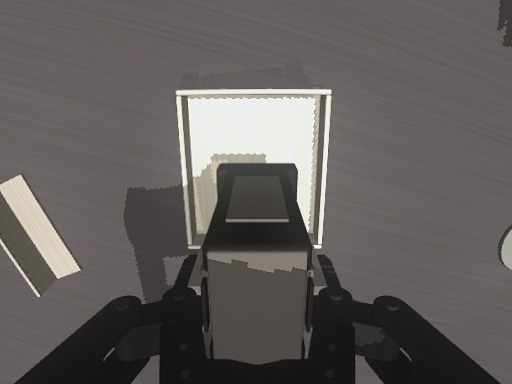

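The tray is square to the tool and the pack is over it. Contact is expected at TCP z of about 0.112, so I'll go down to about 5 mm above that first.

```bash
python3 -m pendant '0 -2 10 0 0 -0.003 1; -1 -4 24 0 0 -0.004 1; -1 -4 40 0 0 -0.004 1; -1 -4 56 0 0 -0.004 1; -1 -4 70 0 0 -0.004 1; -1 -4 82 0 0 -0.004 1; -1 -4 91 0 0 -0.004 1; -1 -4 97 0 0 -0.004 1; -1 -4 98 0 0 -0.004 1; -1 -4 98 0 0 -0.004 1; -1 -4 98 0 0 -0.004 1'; python3 -c "
from h import *
go([.4685,.3085,.1122],15.7)"
```

```text
t: 7.38
eef_pos: [0.4681, 0.3093, 0.1179]
orientation: [-0.0, 0.991, 0.137, 0.001]
contact_force: [0.0, 1.1, -4.8]
grip_width: 0.0397
shift [0.1 0.9 5.7] rot [-0.0001 -0.0011  0.0007] t 7.3833 f [ 0.   1.1 -4.8] w 0.0397 e [0.4681 0.3093 0.1179]
```

```bash
python3 -m pendant '0 0 1 0 0 0 1; 0 0 2 0 0 0 1; 0 0 3 0 0 0 1; 0 0 4 0 0 0 1; 0 0 4.5 0 0 0 1; 0 0 4.5 0 0 0 1';python3 -m pendant '0 0 0.5 0 0 0 1; 0 0 0.5 0 0 0 1; 0 0 0.5 0 0 0 1'
```

```text
t: 7.88
eef_pos: [0.4677, 0.3092, 0.1127]
orientation: [0.0, 0.991, 0.137, -0.0]
contact_force: [-0.5, -1.0, -4.5]
grip_width: 0.0398
t: 8.13
eef_pos: [0.4678, 0.3092, 0.1124]
orientation: [-0.0, 0.991, 0.137, 0.0]
contact_force: [-0.7, -0.7, -3.2]
grip_width: 0.0396
```

```bash
python3 -m pendant '0 0 0.4 0 0 0 1; 0 0 0.4 0 0 0 1; 0 0 0.4 0 0 0 1';python3 -m pendant '0 0 0.3 0 0 0 1; 0 0 0.3 0 0 0 1; 0 0 0.3 0 0 0 1'
```

```text
t: 8.38
eef_pos: [0.4679, 0.3093, 0.1123]
orientation: [-0.0, 0.991, 0.137, 0.0]
contact_force: [-1.5, -0.8, 2.0]
grip_width: 0.0399
t: 8.63
eef_pos: [0.4679, 0.3093, 0.1123]
orientation: [-0.0, 0.991, 0.137, 0.0]
contact_force: [-3.3, -0.8, 5.2]
grip_width: 0.0394
```

The load has reversed to +5 N at the expected height, so the pack stands on the floor. Opening gently.

```bash
python3 -m pendant '0 0 0 0 0 0 1; 0 0 0 0 0 0 0; 0 0 0 0 0 0 -0.2; 0 0 0 0 0 0 -0.4; 0 0 0 0 0 0 -0.7; 0 0 0 0 0 0 -1; 0 0 0 0 0 0 -1; 0 0 0 0 0 0 -1; 0 0 0 0 0 0 -1; 0 0 0 0 0 0 -1' 20
python3 - <<'E'
from h import *
p,d=snapshot("wrist");cv2.imwrite("pics/w7.png",p[:,:,::-1])
E
```

```text
t: 9.47
eef_pos: [0.4678, 0.3092, 0.1117]
orientation: [-0.0, 0.991, 0.137, 0.0]
contact_force: [-0.2, 0.3, 0.4]
grip_width: 0.0854
```

View pics/w7.png

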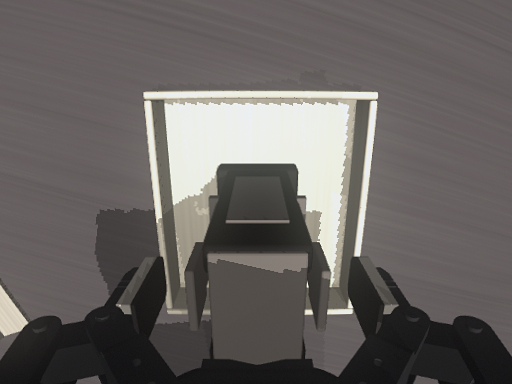

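The fingers at (145,290) and (370,290) are clear of both tabs (195,285) and (318,285), and the pack stands free. Retreating straight up.

```bash
python3 -m pendant '0 0 -5 0 0 0 -1; 0 0 -15 0 0 0 -1; 0 0 -30 0 0 0 -1; 0 0 -50 0 0 0 -1; 0 0 -75 0 0 0 -1; 0 0 -100 0 0 0 -1; 0 0 -125 0 0 0 -1; 0 0 -145 0 0 0 -1; 0 0 -155 0 0 0 -1; 0 0 -160 0 0 0 -1; 0 0 -160 0 0 0 -1; 0 0 -160 0 0 0 -1'
python3 - <<'E'
from h import *
p,d=snapshot("scene");cv2.imwrite("pics/s8.png",p[:,:,::-1])
o,e,R=tool()
p,d=snapshot("wrist");cv2.imwrite("pics/w8.png",p[:,:,::-1]);X=wpts(d,e,R)
u,v=np.meshgrid(np.arange(512),np.arange(384));z=X[...,2]
m=(d>0)&(z>.118)&(z<.145)&(v<300)&(abs(u-256)<90)
r=cv2.minAreaRect((X[m][:,:2]*1000).astype(np.float32));print(r,np.median(z[m]),m.sum())
E
```

```text
t: 10.52
eef_pos: [0.4675, 0.3091, 0.2707]
orientation: [0.0, 0.991, 0.137, -0.001]
contact_force: [-0.1, -0.2, -0.3]
grip_width: 0.0855
((467.51922607421875, 308.8558349609375), (59.960453033447266, 59.024009704589844), 15.83881664276123) 0.1318233833496184 3462
```

View pics/s8.png

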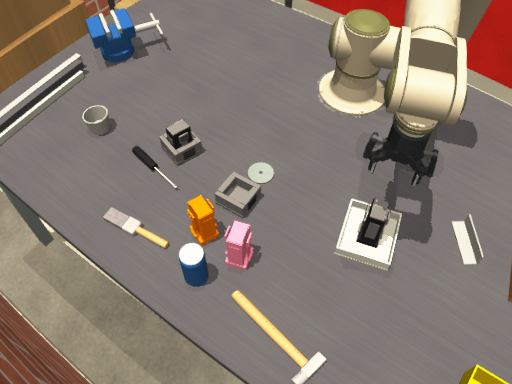

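View pics/w8.png

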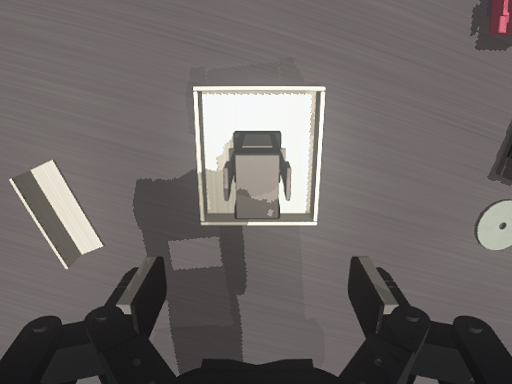

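The pack stands upright in the tray at scene (373,225). Its top is at z 0.132 (expected 0.130) and it is centred at (0.4675, 0.309). The short pack is still seated at (180,135), and the tall pack's charger is empty.

```bash
python3 -c "
from h import *
print(order.job_done())"
```

```text
the job is handed in; nothing more can be done
None
```

I pinched both tabs on the tall black pack, lifted it straight out of its charger, stood it upright in the pale tray and let go. Then I moved the gripper up clear of it and handed the job in at about 10.6 s.

- **Placement:** the pack stands at about (0.4675, 0.309), level and square to the tray, within a millimetre or two of its centre. Its top measures z 0.132, against 0.130 expected.
- **Forces:** the wrist carried 4–5 N while holding the pack, which matches its weight. It read about 5 N at touchdown and about 0 after release, with no reading over about 13 N.
- **Everything else:** in the last scene picture, the short pack is still seated and the orange and pink look-alikes are where they were.
- **One disagreement:** the finger opening read 40 mm on the pinched tabs, where 46 mm was expected. The wrist picture showed both tabs pressed in and the pack came free at once, so I carried on. I did not find out why the reading was off.

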